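# Reset the ratchet rest board and prop it in its lowest notch

### The job

The tilting rest board on the bench is propped too steeply: reset its ratchet and prop it in the lowest notch. Lift it by its handle bar up to its end stop so that the pawl tips out, then let it down until it lies fully flat. Then raise it only until the first, lowest notch holds it, let go, and leave the things around it where they are.

Things in the scene. Friction and masses are not known exactly. Their poses are not given: they have to be found in the camera images.
- stand: Fixed stand of the tilting rest board: plywood base 270 x 370 x 12 mm on the bench with two hinge posts at its near end. Origin: on the bench, mid-width, 100 mm beyond the hinge axis. x points level from the hinge to the free edge of the board (roughly away from the robot), y along the hinge axis, z up.
- hinge_mid (a point): Middle of the board's hinge axis, 135 mm above the bench, fixed to the stand and with its axes. The board turns about the y direction through this point; its free edge, on the side away from the robot, goes up.
- grab (a point): Middle of the board's handle: a round dark wooden bar 16 mm across, along y, 100 mm clear between two cheeks 8 mm thick and 26 mm wide that stand on the board's upper face to 12 mm above the bar's axis. Axes are the board's: x hinge to free edge, z square to its face. The bar's axis is 165 mm from the hinge axis along x and 42 mm above the face (48.5 mm above the hinge plane); it may turn in the grip.
- free_edge (a point): Middle of the board's free edge, 202 mm from the hinge axis, mid-thickness; axes as for the handle. The board is plywood, 190 x 200 x 13 mm, its mid-plane passing through the hinge axis; 0.5 to 0.75 kg. A damper in the hinge (1.5 N m s/rad) slows it, but when nothing holds the board it sinks down at about 0.4 rad/s.
- lamp_mid (a point): Middle of the fixed lamp bar over the board: 350 mm along y, 60 mm deep along x, 16 mm high, its middle 452 mm above the bench and 195 mm beyond the hinge axis, on two 14 mm posts 165 mm to either side; axes of the stand. It leaves no room for an upright gripper at the handle: the tool has to lean back towards the hinge by about 20 to 45 degrees and reach in under it.
- pawl_pivot (a point): Pivot of the tumbling pawl, an aluminium strut 50 mm long on the stand at the board's left (+y) side. Tipped in, it stands under one of four notches of the steel quadrant on the board and holds it from falling; going up it clicks from notch to notch. A pin knocks it outwards just before the upper stop, where it stays; only when the board comes down fully flat has a wedge tipped it back in.
- board (a joint): Board angle, rad: 0 flat on its rests, growing as the free edge rises, 0.524 at the upper stop. Notches are 0.087 apart; the quadrant is clamped by hand, so the lowest holds the board at an unknown 0.075 to 0.153. The pawl drops in once the board is raised about 0.02 past the angle where that notch will hold it. Let down on the pawl, the weight leaves the hand.
- wax: Bystander: blue wax block 110 x 50 x 30 mm lying on the bench; origin at the centre of its underside, x along its length.
- brush: Bystander: white nylon brush 130 x 55 x 42 mm, bristles down; origin at the centre of its underside, x along its length.
- file_holder: Bystander: aluminium angle file holder 150 x 45 x 42 mm; origin at the centre of its underside, x along its length.
- saucer: Bystander: ceramic saucer, 130 mm across and 20 mm high; origin at the centre of its underside.

How it is judged:
On the way, in this order (a step that is already met when the one before it is completed fails the run):
1. the board is lifted past the top notch to its upper stop (value of joint board above 0.48 rad), for 0.1 s.
2. the board is let down until it lies flat (value of joint board below 0.015 rad), for 0.1 s.
At the end, for the whole second after the job is handed in: the board rests by itself, still, on the pawl in its lowest notch, at an angle of 0.065 to 0.158 rad, let go (value of joint board between 0.065 and 0.158 rad and velocity of joint board between -0.03 and 0.03 rad/s); the robot touches nothing.
It fails at once if a bystander is moved by more than 20 mm (distance of any of wax, brush, file_holder, saucer from where it was at the start of the episode above 0.02 m).
It also fails if it takes over 45 s, if anything falls off the work surface, if the arm or the gripper's body presses on something with over 40 N, if the wrist force passes 120 N, or if a joint passes its speed limit or range.

### The arm

A 6-joint arm with a two-finger parallel gripper is mounted at the origin on the work surface. World frame = base frame: x ahead of the robot, y to its left, z up, the work surface at z = 0. Lengths are in m, angles in rad, forces in N, time in s.
With the tool pointing down it reaches from about 0.35 to 0.725 m from the base axis. Payload 4.3 kg.
Tool frame: the origin (TCP) lies on the centre line of the jaws, within the pads' length; the fingertips stand 11 mm ahead of it and the grasp point (between the pads) lies 8 mm behind it (r.finger_overhang is the distance from the TCP to the fingertips, in m); x points along the fingers, y is the direction in which the jaws open and shut, and the axes are right-handed (so a half turn about x gives the same grasp; the last joint's range is limited). The gripper opens to 85 mm and grips with 20 to 120 N. Pads are 22 mm wide; open, the fingers measure 114 mm over their backs; the gripper's body (76 mm by 85 mm) begins 54 mm behind the grasp point. The pads swing forward as they close: fully open they stand 13 mm farther back than shut.
Start: joints at [1.028, 0.377, 0.081, 1.274, 0, 1.46], TCP at [0.241, 0.522, 0.242] pointing down, gripper open.
Joint ranges: [-2.72, 2.72], [-0.84, 1.66], [-1.02, 1.22], [-1.77, 2.12], [-1.37, 1.28], [-3.14, 3.14]. Speed limits (rad/s): [2.57, 2.57, 3.14, 3.14, 3.14, 3.14].

### API

Orientations are given as a unit quaternion [w, x, y, z].
In Python, from bench import r gives the robot as it stands. The module is installed in compiled form; this text tells all that it offers.
- The arm moves only by the tool arm_command, never from a script. Its argument "steps" is one flat list of numbers, 5 for each row, row after row: the closure, from 0 (fully open) to 1 (shut), then the shift along the tool's x, y, z in mm, then the turn about the tool's x in rad. In form: [gripper, x, y, z, roll, gripper, x, y, z, roll, ...]. A call has 1 to 5 rows; each row shifts and turns the commanded pose from where the row before left it, along the tool's axes as they then stand; what a row does not reach is not made up. A row lasts 1/10 s, in which the tool goes at most 50 mm and 8.59 degrees, less where a joint would pass 70% of its speed; a pose out of reach is approached as far as the arm can. A call is refused whole if a number of a shift passes 50 or a number of a turn 0.15, either way. A call with a gripper value outside its range is refused whole. The fingers move at their own pace and stop on an object; "force" is the grip in N (left out, the last holds). Time passes only in rows, so rows that do not move let the fingers close. It gives the time, the measured TCP pose, the force and the opening at its end, in the units of the state.
- r.sense(): the state, without advancing time (a new reading comes with each control period).
- r.camera(name): name is "scene" or "top"; returns (picture, depth): 480x640x3 uint8, red, green, blue; 480x640 float32, m along the optical axis (not along the pixel's ray), 0 where there is no reading.
- r.calibration(name): a dict with "camera_matrix" (3x3 intrinsics, pixels), "rvec" (rotation vector, rad) and "tvec" (3), from world to camera coordinates, as OpenCV has them. Camera axes: x right, y down, z forward; pixel columns grow to the right and rows downward; lengths in m; the calibration is good to about 2 mm. A picture is of the moment at which its call begins. calibration takes no time and is no camera call.
- r.hand_in(): hands the job in, once; it reports no verdict.
The state is a dict: "t": time; "joint_pos": joint angles; "qvel": joint speeds; "tau": joint torques, N m; "position": TCP position; "eef_rot": TCP orientation; "contact_force": force on the tool from outside, world axes, zero at the start; "moment": the same for the moment, N m; "gripper_width": finger opening in m.
Only numpy, scipy, OpenCV 4.12 (cv2) and the standard library are available. Lean on these libraries where they do the work, as an engineer would, in place of code of your own. Each camera call takes 0.05 s, during which the arm holds its last target.

## Working session

There is one attempt and no reset: what is moved stays moved. The work goes in short steps, Python scripts to look and compute and a tool call to move; the robot and the scene stay as the last step left them, time stands still between calls to the robot, and variables do not carry over. Pictures are saved under pics/ and viewed, and the job is handed in when it is done.

Besides the shell and the picture viewer there is one more tool, called after "Request:" as name(argument=value, ...) on one line, values as JSON. arm_command: Moves the arm, as the interface text tells. Its arguments: {"type":"object","properties":{"steps":{"type":"array"},"force":{"type":"number"}},"required":["steps"]}

```bash
mkdir -p pics; python3 - <<'E'
from bench import r
import cv2,numpy as np
print(r.sense())
for n in("scene","top"):
    p,d=r.camera(n); cv2.imwrite(f"pics/{n}0.png",p[:,:,::-1]); np.save(f"{n}_d.npy",d); np.save(f"{n}_p.npy",p)
    print(r.calibration(n))
E
```

```text
{'t': 0.0, 'joint_pos': array([ 1.02769626e+00,  3.78085424e-01,  7.96211483e-02,  1.27437694e+00,
       -1.73171529e-05,  1.46050164e+00]), 'qvel': array([-1.12315480e-03,  4.30888005e-04, -1.93499672e-05,  5.46546963e-04,
        1.64429132e-03,  4.82277951e-04]), 'tau': array([ 1.01957154e-03, -4.63598907e+01,  2.69880617e+01,  2.07988807e-02,
       -2.28367298e-04, -1.03688961e-05]), 'position': array([0.24083619, 0.52144191, 0.24134623]), 'eef_rot': array([ 0.69038777,  0.15114149,  0.6908402 , -0.1525149 ]), 'contact_force': array([-0.63059557,  0.41542535, -0.26442672]), 'moment': array([-0.04349644, -0.04704344,  0.03191247]), 'gripper_width': 0.08511857968680485}
{'camera_matrix': array([[448.9510875 ,   0.        , 328.75207445],
       [  0.        , 448.9510875 , 236.4105049 ],
       [  0.        ,   0.        ,   1.        ]]), 'rvec': array([ 0.58611142, -2.90026747,  0.73816501]), 'tvec': array([0.5121258 , 0.30605216, 1.18096666])}
{'camera_matrix': array([[593.53851853,   0.        , 326.16491412],
       [  0.        , 593.53851853, 235.25273223],
       [  0.        ,   0.        ,   1.        ]]), 'rvec': array([ 2.15556958, -2.13611194,  0.14596511]), 'tvec': array([0.01394107, 0.55557652, 1.76387057])}
```

View pics/scene0.png

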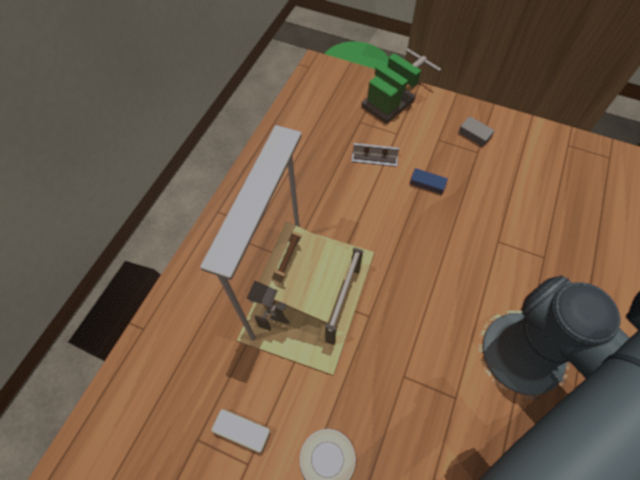

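View pics/top0.png

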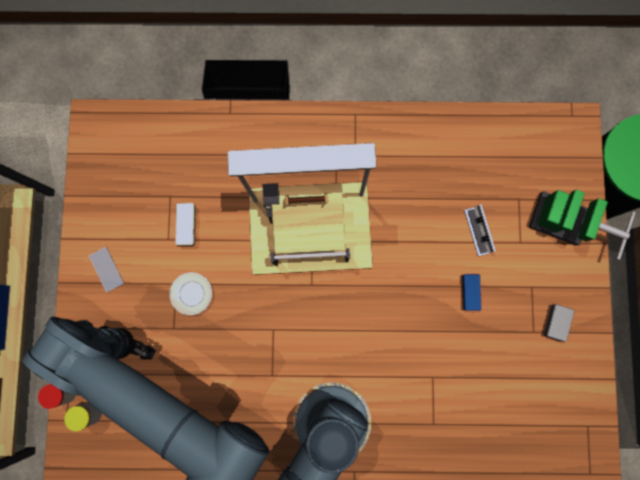

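The scene view shows the stand around (305,300), lamp bar (205-300, 128-272) and the handle bar near (287,258). In the top view the lamp is at (230-375,145-173), the handle at about (306,199), the hinge rod at (272-348,257), and the base is yellow. I'll zoom in on both.

```bash
python3 - <<'E'
import cv2,numpy as np
p=np.load("scene_p.npy")[:,:,::-1]; cv2.imwrite("pics/s0z.png",cv2.resize(p[120:380,190:400],None,fx=2.3,fy=2.3,interpolation=cv2.INTER_CUBIC))
p=np.load("top_p.npy")[:,:,::-1]; cv2.imwrite("pics/t0z.png",cv2.resize(p[135:285,220:390],None,fx=4,fy=4,interpolation=cv2.INTER_CUBIC))
E
cat > h.py <<'E'
import numpy as np,cv2
from bench import r
from scipy.spatial.transform import Rotation as R
def cal(n):
    c=r.calibration(n); return c["camera_matrix"],R.from_rotvec(c["rvec"]).as_matrix(),c["tvec"]
def pts(n,d,uv):
    K,Rm,t=cal(n); uv=np.asarray(uv,float).reshape(-1,2)
    z=np.array([d[int(round(v)),int(round(u))] for u,v in uv])
    ray=np.c_[uv,np.ones(len(uv))]@np.linalg.inv(K).T
    return (ray*z[:,None]-t)@Rm
def plane(n,uv,h):
    K,Rm,t=cal(n); uv=np.asarray(uv,float).reshape(-1,2)
    ray=(np.c_[uv,np.ones(len(uv))]@np.linalg.inv(K).T)@Rm; o=-Rm.T@t
    return o+ray*((h-o[2])/ray[:,2])[:,None]
def cloud(n,d):
    v,u=np.mgrid[0:480,0:640]; K,Rm,t=cal(n)
    ray=np.stack([u,v,np.ones_like(u)],-1)@np.linalg.inv(K).T
    return (ray*d[...,None]-t)@Rm
def quat(q): return R.from_quat(np.r_[q[1:],q[0]])
E
python3 - <<'E'
from h import *
for n in("scene","top"):
    p=np.load(n+"_p.npy");d=np.load(n+"_d.npy");C=cloud(n,d);hsv=cv2.cvtColor(p,cv2.COLOR_RGB2HSV)
    print(n,"bench z",np.median(C[...,2][d>0]))
    # base ply
    m=(hsv[...,0]>20)&(hsv[...,0]<36)&(hsv[...,1]>70)&(hsv[...,2]>90)&(d>0)
    zz=C[...,2]; b=m&(abs(zz-.012)<.008)&(C[...,0]>.3)
    b8=b.astype(np.uint8); b8=cv2.morphologyEx(b8,cv2.MORPH_CLOSE,np.ones((3,3)))
    nn,l,s,_=cv2.connectedComponentsWithStats(b8); k=1+np.argmax(s[1:,4]);print(s[k])
    q=C[b][:, :2]; rect=cv2.minAreaRect(q.astype(np.float32)); print("base",rect, zz[b].mean())
    bd=m&(zz>.09)&(zz<.3)&(C[...,0]>.3); q=C[bd]
    c=q.mean(0); u,s_,vt=np.linalg.svd(q-c,full_matrices=False); print("board",len(q),c,vt[2],np.ptp(q,0),s_/len(q)**.5)
    lm=(abs(zz-.46)<.015)&(d>0)&(hsv[...,1]<60)&(C[...,0]>.3); q=C[lm][:,:2]; print("lamp",cv2.minAreaRect(q.astype(np.float32)),C[lm][:,2].mean())
E
```

```text
scene bench z 0.0006515484285554448
[ 260  250  114  124 1557]
base ((0.6324238777160645, -0.29977524280548096), (0.2883930206298828, 1.1336417198181152), 7.244815826416016) 0.013093182655834059
board 2816 [0.56945479 0.07404961 0.16751737] [-0.2991729  -0.04129128  0.9533051 ] [0.22139802 0.94867542 0.14718303] [0.06945345 0.04339593 0.00650866]
lamp ((0.6800709962844849, 0.0793607085943222), (0.061411164700984955, 0.3508172631263733), 3.7109575271606445) 0.46117578943927423
top bench z -0.0029344023798568335
[ 250  183  122   91 3481]
base ((0.6080117225646973, -0.2904108166694641), (0.2681313157081604, 1.0931354761123657), 3.7798874378204346) 0.011189238382280437
board 3420 [0.56488211 0.06201758 0.16406343] [ 0.28132946  0.03207024 -0.9590752 ] [0.20923255 1.01532634 0.1441635 ] [0.07872233 0.04479315 0.00598854]
lamp ((0.6782741546630859, 0.07693696022033691), (0.06277523934841156, 0.3499767482280731), 3.8523824214935303) 0.4586394288813888
```

View pics/s0z.png

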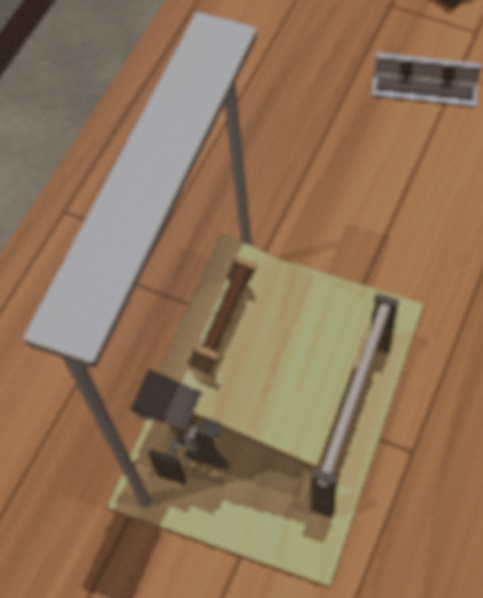

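View pics/t0z.png

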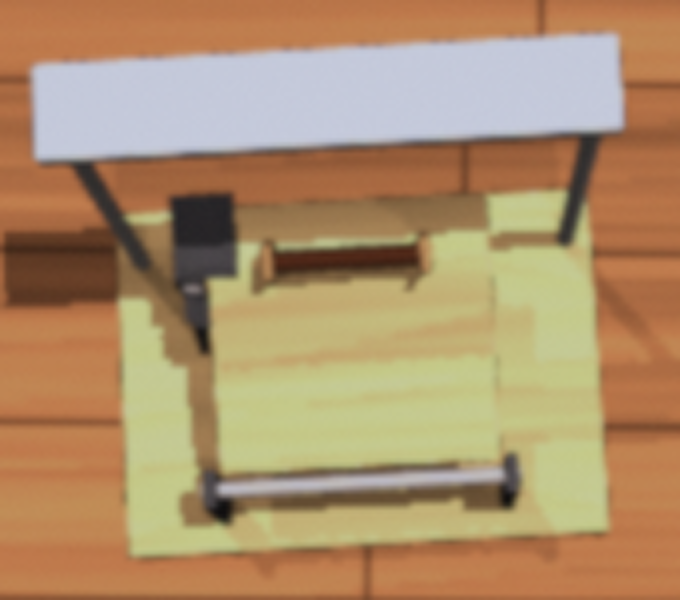

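```bash
python3 - <<'E'
from h import *
psi=np.radians(3.8); X=np.array([np.cos(psi),np.sin(psi)]);Y=np.array([-X[1],X[0]])
lm=np.array([.679,.078]); hm=lm-.195*X; print("hinge pred",hm)
for n in("scene","top"):
    p=np.load(n+"_p.npy");d=np.load(n+"_d.npy");C=cloud(n,d);hsv=cv2.cvtColor(p,cv2.COLOR_RGB2HSV).astype(int);zz=C[...,2]
    rel=C[...,:2]-hm; sx=rel@X; sy=rel@Y
    # lamp
    l=(abs(zz-.46)<.02)&(abs(sx-.2)<.06); rc=cv2.minAreaRect(C[l][:,:2].astype(np.float32));print(n,"lamp",rc)
    # base
    b=(abs(zz-.012)<.008)&(sx>-.1)&(sx<.32)&(abs(sy)<.25)&(hsv[...,0]>20)&(hsv[...,0]<36)&(hsv[...,1]>60)
    print("base sx",np.percentile(sx[b],[.5,99.5]),"sy",np.percentile(sy[b],[.5,99.5]),b.sum())
    # rod: grey, sx~0
    g=(hsv[...,1]<60)&(abs(sx)<.03)&(abs(sy)<.13)&(zz>.1)&(zz<.18)&(hsv[...,2]>100)
    print("rod",g.sum(),sx[g].mean(),sy[g].mean(),np.ptp(sy[g]),zz[g].mean(),np.polyfit(sy[g],sx[g],1))
    # board
    B=(zz>.14)&(zz<.25)&(sx>.02)&(sx<.13)&(abs(sy)<.08); f=np.polyfit(sx[B],zz[B],1);print("board angle",np.arctan(f[0]),"z0 of face at hinge",f[1])
    # handle brown dark
    m=(sx>.1)&(sx<.22)&(abs(sy)<.07)&(zz>.2)&(zz<.4)
    hb=m&(hsv[...,2]<110)&(hsv[...,1]>60)
    print("bar",hb.sum(),sx[hb].mean(),sy[hb].min(),sy[hb].max(),zz[hb].mean(),np.median(zz[hb]))
    v,u=np.nonzero(hb);print("px",u.min(),u.max(),v.min(),v.max(),u.mean(),v.mean())
E
```

```text
hinge pred [0.48442871 0.06507659]
scene lamp ((0.6800709962844849, 0.0793607085943222), (0.061411164700984955, 0.3508172631263733), 3.7109575271606445)
base sx [-0.03212151  0.23466416] sy [-0.18160996  0.1854189 ] 2674
rod 378 0.001455121105411911 0.005855457058094927 0.22690330539927706 0.1407563211442179 [0.00555954 0.00142257]
board angle 0.28559263463503953 z0 of face at hinge 0.14233329480862114
bar 324 0.14579717798709535 -0.050824109383783865 0.06073192419638368 0.23140017088294962 0.23502953315510777
px 272 300 234 280 286.62345679012344 256.4382716049383
top lamp ((0.6782296299934387, 0.07684089988470078), (0.06318743526935577, 0.3502168655395508), 3.621526002883911)
base sx [-0.03375874  0.23078318] sy [-0.18456709  0.18200338] 3354
rod 292 -0.0009870442611061797 -0.0030302542621185227 0.21438040785263146 0.13866678457885104 [ 0.00402436 -0.00097485]
board angle 0.28119198087936326 z0 of face at hinge 0.14107290259332106
bar 204 0.14259703303137095 -0.049810375517635466 0.04887490585585398 0.23248885563997054 0.2323634299302283
px 288 324 196 203 306.0637254901961 199.29901960784315
```

```bash
python3 - <<'E'
from h import *
s=r.sense(); print(quat(s["eef_rot"]).as_matrix().round(4), s["position"])
E
```

```text
[[-9.000e-04  4.194e-01  9.078e-01]
 [-1.600e-03  9.078e-01 -4.194e-01]
 [-1.000e+00 -1.800e-03 -2.000e-04]] [0.24087818 0.52148797 0.24145621]
```

```bash
cat >> h.py <<'E'
def rows(goal,rolltot,n,g):
    s=r.sense(); p=s["position"].copy(); Rm=quat(s["eef_rot"]).as_matrix(); st=(np.array(goal)-p)/n; out=[]
    for i in range(n):
        d=Rm.T@st*1000; out.append([g,*[round(x) for x in d],round(rolltot/n,3)])
        p=p+Rm@np.array(out[-1][1:4])/1000; Rm=Rm@R.from_rotvec([out[-1][4],0,0]).as_matrix()
    for i in range(0,n,5): print(sum(out[i:i+5],[]))
    print("end",p.round(4),"tooly",Rm[:,1].round(3))
E
python3 - <<'E'
from h import *
rows((.36,.05,.45),1.073,12,0.4)
E
```

```text
[0.4, -17, -32, 25, 0.089, 0.4, -17, -29, 28, 0.089, 0.4, -17, -27, 31, 0.089, 0.4, -17, -24, 33, 0.089, 0.4, -17, -21, 35, 0.089]
[0.4, -17, -17, 37, 0.089, 0.4, -17, -14, 38, 0.089, 0.4, -17, -11, 39, 0.089, 0.4, -17, -7, 40, 0.089, 0.4, -17, -4, 40, 0.089]
[0.4, -17, 0, 41, 0.089, 0.4, -17, 4, 40, 0.089]
end [0.3598 0.0491 0.4461] tooly [ 0.998  0.07  -0.001]
```

Request:
arm_command(steps=[0.4,-17,-32,25,0.089,0.4,-17,-29,28,0.089,0.4,-17,-27,31,0.089,0.4,-17,-24,33,0.089,0.4,-17,-21,35,0.089])

```text
t: 0.6
position: [0.2895, 0.3225, 0.3275]
eef_rot: [0.64, 0.301, 0.64, -0.302]
contact_force: [1.7, 0.8, 0.2]
gripper_width: 0.0509
```

Request:
arm_command(steps=[0.4,-17,-17,37,0.089,0.4,-17,-14,38,0.089,0.4,-17,-11,39,0.089,0.4,-17,-7,40,0.089,0.4,-17,-4,40,0.089])

```text
t: 1.1
position: [0.3394, 0.1263, 0.4128]
eef_rot: [0.557, 0.435, 0.557, -0.435]
contact_force: [2.0, -0.4, 1.0]
gripper_width: 0.0514
```

Request:
arm_command(steps=[0.4,-17,0,41,0.089,0.4,-17,4,40,0.089,0.4,0,0,0,0])

```text
t: 1.4
position: [0.3614, 0.0455, 0.4475]
eef_rot: [0.516, 0.485, 0.514, -0.484]
contact_force: [-0.1, 1.0, 0.1]
gripper_width: 0.0514
```

```bash
python3 - <<'E'
from h import *
s=r.sense(); print(s["t"],quat(s["eef_rot"]).as_matrix().round(4), s["position"],s["joint_pos"].round(3),s["gripper_width"])
E
```

```text
1.4 [[ 0.0025  0.9981  0.0611]
 [-0.0015  0.0611 -0.9981]
 [-1.      0.0024  0.0017]] [0.36142128 0.04554057 0.44748871] [-4.800e-02 -2.200e-02  1.240e-01  1.714e+00 -1.000e-03  1.462e+00] 0.05135776184042266
```

Request:
arm_command(steps=[0.4,0,-50,0,0,0.4,0,-50,0,0])

```text
t: 1.6
position: [0.2595, 0.0424, 0.445]
eef_rot: [0.516, 0.481, 0.518, -0.483]
contact_force: [-1.1, 1.2, 1.9]
gripper_width: 0.0511
```

```bash
cat > st.py <<'E'
from h import *
s=r.sense(); M=quat(s["eef_rot"]).as_matrix(); print(round(s["t"],2),"x",M[:,0].round(3),"y",M[:,1].round(3),"lean",np.arctan2(M[0,0],-M[2,0]).round(3), s["position"].round(4),s["joint_pos"].round(3),s["gripper_width"].round(4),s["contact_force"].round(1))
E
python3 st.py
```

```text
Traceback (most recent call last):
  File "st.py", line 2, in <module>
    s=r.sense(); M=quat(s["eef_rot"]).as_matrix(); print(round(s["t"],2),"x",M[:,0].round(3),"y",M[:,1].round(3),"lean",np.arctan2(M[0,0],-M[2,0]).round(3), s["position"].round(4),s["joint_pos"].round(3),s["gripper_width"].round(4),s["contact_force"].round(1))
                                                                                                                                                                                                            ^^^^^^^^^^^^^^^^^^^^^^^^
AttributeError: 'float' object has no attribute 'round'
```

```bash
sed -i 's/s\["gripper_width"\].round(4)/round(float(s["gripper_width"]),4)/' st.py
python3 st.py
```

```text
1.6 x [-0.004  0.001 -1.   ] y [ 0.998  0.07  -0.004] lean -0.004 [0.2595 0.0424 0.445 ] [-0.082 -0.22  -0.048  1.746  0.     1.419] 0.0511 [-1.1  1.2  1.9]
```

```bash
python3 - <<'E'
import numpy as np
from scipy.optimize import least_squares
D=np.array([[.378,.0796,np.sqrt(.2408**2+.5214**2-.063**2),.2414],[-.022,.124,np.sqrt(.3614**2+.0455**2-.063**2),.4475],[-.22,-.048,np.sqrt(.2595**2+.0424**2-.063**2),.445]])
def f(p,D=D):
    L1,L2,c,h,a,b=p
    return np.r_[c+L1*np.sin(D[:,0]+a)+L2*np.cos(D[:,0]-D[:,1]+b)-D[:,2], h+L1*np.cos(D[:,0]+a)-L2*np.sin(D[:,0]-D[:,1]+b)-D[:,3]]
s=least_squares(lambda p:np.r_[f(p),1e-3*p[4:]],[.4,.35,0.05,.2,0,0]);print(s.x,f(s.x))
s=least_squares(lambda p:f(np.r_[p,0,0]),[.4,.35,0.05,.2]);print(s.x,s.fun)
E
```

```text
[ 5.11892344e-01  3.86244602e-01 -5.04245439e-04 -1.75646205e-01
  1.34701254e-03 -1.46476739e-01] [-9.72925878e-07  2.79415469e-06 -1.82122881e-06 -7.77532564e-08
  8.16380456e-07 -7.38627200e-07]
[ 5.59000077e-01  3.80315150e-01 -5.33365691e-04 -1.66213523e-01] [-0.00157255  0.00467513 -0.00310257  0.00011439  0.00048024 -0.00059463]
```

Request:
arm_command(steps=[0.4,-50,0,0,0,0.4,-50,0,0,0,0.4,-50,0,0,0,0.4,-50,0,0,0])

```text
t: 2.0
position: [0.2666, 0.0434, 0.5934]
eef_rot: [0.531, 0.493, 0.503, -0.471]
contact_force: [-1.0, 0.2, -1.0]
gripper_width: 0.0513
```

```bash
python3 st.py
```

```text
2.0 x [ 0.05  -0.004 -0.999] y [0.996 0.071 0.05 ] lean 0.05 [0.2666 0.0434 0.5934] [-0.075 -0.074  0.518  2.113 -0.     1.425] 0.0513 [-1.   0.2 -1. ]
```

Past the q4 limit the tool does lean the way I need, so I'll keep going up.

Request:
arm_command(steps=[0.4,-50,0,0,0,0.4,-50,0,0,0,0.4,-50,0,0,0])

```text
t: 2.3
position: [0.264, 0.0462, 0.6206]
eef_rot: [0.556, 0.511, 0.476, -0.45]
contact_force: [0.0, 0.8, -0.1]
gripper_width: 0.0513
```

```bash
python3 st.py
```

```text
2.3 x [ 0.141 -0.013 -0.99 ] y [0.988 0.071 0.139] lean 0.141 [0.264  0.0462 0.6206] [-0.06  -0.104  0.582  2.115 -0.004  1.44 ] 0.0513 [ 0.   0.8 -0.1]
```

Request:
arm_command(steps=[0.4,-50,0,0,0,0.4,-50,0,0,0,0.4,-50,0,0,0,0.4,-50,0,0,0,0.4,-50,0,0,0])

```text
t: 2.8
position: [0.2425, 0.0556, 0.6703]
eef_rot: [0.597, 0.545, 0.424, -0.408]
contact_force: [-0.3, 0.1, -0.5]
gripper_width: 0.0511
```

```bash
python3 st.py
```

```text
2.8 x [ 0.307 -0.025 -0.951] y [0.95  0.074 0.304] lean 0.312 [0.2425 0.0556 0.6703] [-1.000e-03 -1.780e-01  6.780e-01  2.115e+00 -2.500e-02  1.496e+00] 0.0511 [-0.3  0.1 -0.5]
```

Request:
arm_command(steps=[0.4,-50,0,0,0,0.4,-50,0,0,0,0.4,-50,0,0,0,0.4,-50,0,0,0])

```text
t: 3.2
position: [0.207, 0.0648, 0.7067]
eef_rot: [0.626, 0.57, 0.384, -0.369]
contact_force: [0.8, 0.5, 0.7]
gripper_width: 0.0514
```

```bash
python3 st.py
```

```text
3.2 x [ 0.433 -0.025 -0.901] y [0.9   0.078 0.43 ] lean 0.448 [0.207  0.0648 0.7067] [ 0.11  -0.254  0.733  2.115 -0.072  1.593] 0.0514 [0.8 0.5 0.7]
```

```bash
python3 - <<'E'
from h import *
rows((.585,.0774,.3196),.024,12,0.4)
E
```

```text
[0.4, 43, 15, -1, 0.002, 0.4, 43, 15, -1, 0.002, 0.4, 43, 15, -1, 0.002, 0.4, 43, 15, -1, 0.002, 0.4, 43, 15, -1, 0.002]
[0.4, 43, 15, -1, 0.002, 0.4, 43, 15, -1, 0.002, 0.4, 43, 15, -1, 0.002, 0.4, 43, 15, -1, 0.002, 0.4, 43, 15, -1, 0.002]
[0.4, 43, 15, -1, 0.002, 0.4, 43, 15, -1, 0.002]
end [0.5916 0.0759 0.3185] tooly [0.901 0.054 0.431]
```

Request:
arm_command(steps=[0.4,43,15,-1,0.002,0.4,43,15,-1,0.002,0.4,43,15,-1,0.002,0.4,43,15,-1,0.002,0.4,43,15,-1,0.002])

```text
t: 3.7
position: [0.368, 0.0702, 0.5426]
eef_rot: [0.623, 0.573, 0.382, -0.372]
contact_force: [0.3, 0.0, 0.7]
gripper_width: 0.0511
```

```bash
python3 st.py; python3 - <<'E'
from h import *
rows((.585,.0774,.3196),.01,7,0.4)
E
```

```text
3.7 x [ 0.431 -0.025 -0.902] y [0.901 0.068 0.429] lean 0.446 [0.368  0.0702 0.5426] [ 0.06  -0.305  0.054  1.486 -0.051  1.557] 0.0511 [0.3 0.  0.7]
[0.4, 42, 14, -1, 0.001, 0.4, 42, 14, -1, 0.001, 0.4, 42, 14, -1, 0.001, 0.4, 42, 14, -1, 0.001, 0.4, 42, 14, -1, 0.001]
[0.4, 42, 14, -1, 0.001, 0.4, 42, 14, -1, 0.001]
end [0.5828 0.0762 0.3191] tooly [0.901 0.061 0.429]
```

Request:
arm_command(steps=[0.4,42,14,-1,0.001,0.4,42,14,-1,0.001,0.4,42,14,-1,0.001,0.4,42,14,-1,0.001,0.4,42,14,-1,0.001])

```text
t: 4.2
position: [0.5214, 0.0747, 0.3827]
eef_rot: [0.621, 0.574, 0.382, -0.373]
contact_force: [0.5, -0.8, 0.0]
gripper_width: 0.0512
```

Request:
arm_command(steps=[0.4,42,14,-1,0.001,0.4,42,14,-1,0.001,0.4,0,0,0,0])

```text
t: 4.5
position: [0.5813, 0.0761, 0.313]
eef_rot: [0.619, 0.573, 0.384, -0.376]
contact_force: [-0.5, -0.1, -0.8]
gripper_width: 0.0513
```

```bash
python3 st.py; python3 - <<'E'
from h import *
rows((.6327,.0747,.2205),0,4,0.4)
for n in("scene","top"):
    p,d=r.camera(n); cv2.imwrite(f"pics/{n}1.png",p[:,:,::-1])
p,_=r.camera("scene"); cv2.imwrite("pics/s1z.png",cv2.resize(p[100:360,190:440,::-1],None,fx=2.3,fy=2.3,interpolation=cv2.INTER_CUBIC))
E
```

```text
4.5 x [ 0.421 -0.026 -0.907] y [0.906 0.061 0.419] lean 0.435 [0.5813 0.0761 0.313 ] [ 0.045  0.025 -0.284  0.828 -0.045  1.551] 0.0513 [-0.5 -0.1 -0.8]
[0.4, 26, 2, 0, 0.0, 0.4, 26, 2, 0, 0.0, 0.4, 26, 2, 0, 0.0, 0.4, 26, 2, 0, 0.0]
end [0.6324 0.074  0.2221] tooly [0.906 0.061 0.419]
```

View pics/s1z.png

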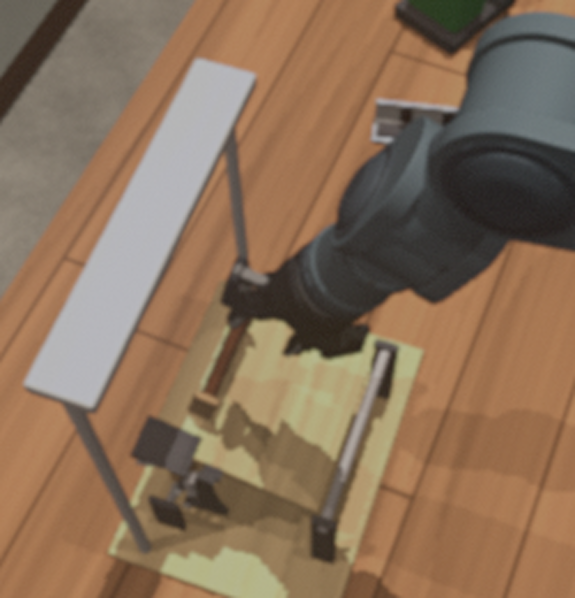

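The gripper leans in under the lamp, with its fingers around zoomed pixel (300,300), straddling the bar line (240,330). Descending along the tool axis now.

Request:
arm_command(steps=[0.4,26,2,0,0,0.4,26,2,0,0,0.4,26,2,0,0])

```text
t: 4.95
position: [0.6221, 0.0745, 0.2549]
eef_rot: [0.621, 0.576, 0.38, -0.372]
contact_force: [-0.3, 0.0, 0.2]
gripper_width: 0.0509
```

```bash
python3 st.py; python3 - <<'E'
from h import *
rows((.6327,.0747,.2205),0,2,0.4)
E
```

```text
4.95 x [ 0.435 -0.025 -0.9  ] y [0.899 0.061 0.433] lean 0.45 [0.6221 0.0745 0.2549] [ 0.038  0.118 -0.342  0.662 -0.041  1.544] 0.0509 [-0.3  0.   0.2]
[0.4, 18, -3, -1, 0.0, 0.4, 18, -3, -1, 0.0]
end [0.6323 0.0752 0.2198] tooly [0.899 0.061 0.433]
```

Request:
arm_command(steps=[0.4,17,-3,-1,0,0.4,14,-2,0,0,0.4,0,0,0,0], force=50)

```text
t: 5.25
position: [0.629, 0.0742, 0.2219]
eef_rot: [0.62, 0.574, 0.382, -0.374]
contact_force: [-0.8, 0.2, 0.8]
gripper_width: 0.0515
```

```bash
python3 st.py;python3 - <<'E'
from h import *
rows((.6327,.0747,.2205),0,1,0.4)
E
```

```text
5.25 x [ 0.429 -0.025 -0.903] y [0.902 0.061 0.427] lean 0.444 [0.629  0.0742 0.2219] [ 0.037  0.156 -0.383  0.589 -0.041  1.543] 0.0515 [-0.8  0.2  0.8]
[0.4, 3, 3, 0, 0.0]
end [0.633  0.0743 0.2205] tooly [0.902 0.061 0.427]
```

Request:
arm_command(steps=[0.4,2,3,0,0,1,0,0,0,0,1,0,0,0,0,1,0,0,0,0,1,0,0,0,0], force=50)

```text
t: 5.75
position: [0.6322, 0.0741, 0.2217]
eef_rot: [0.62, 0.574, 0.382, -0.374]
contact_force: [-6.5, 0.0, 5.1]
gripper_width: 0.0143
```

```bash
python3 st.py
```

```text
5.75 x [ 0.429 -0.025 -0.903] y [0.902 0.061 0.427] lean 0.443 [0.6322 0.0741 0.2217] [ 0.036  0.162 -0.375  0.591 -0.041  1.543] 0.0143 [-6.5  0.   5.1]
```

```bash
cat >> h.py <<'E'
Xs=np.array([.9979,.0645,0])
def bar(a): return np.array([.4846,.0656,.135])+Xs*(.165*np.cos(a)-.0485*np.sin(a))+np.array([0,0,.165*np.sin(a)+.0485*np.cos(a)])
def arc(a0,a1,n,g=1):
    M=quat(r.sense()["eef_rot"]).as_matrix(); A=np.linspace(a0,a1,n+1); e=np.zeros(3);out=[]
    for i in range(n):
        d=M.T@(bar(A[i+1])-bar(A[i]))*1000+e; q=d.round(); e=d-q; out+=[g,*q.astype(int).tolist(),0]
    for i in range(0,len(out),25): print(out[i:i+25])
def est():
    s=r.sense();M=quat(s["eef_rot"]).as_matrix();b=s["position"]-.008*M[:,0]
    from scipy.optimize import minimize_scalar
    o=minimize_scalar(lambda a:np.sum((bar(a)-b)**2),bounds=(-.2,.8),method="bounded");print("est a",round(o.x,4),"res",((b-bar(o.x))*1000).round(1),"t",round(s["t"],2),"F",s["contact_force"].round(1),"w",round(float(s["gripper_width"]),4))
E
python3 -c "
from h import *
est(); arc(.283,.524,8)"
```

```text
est a 0.2909 res [ 0.3 -0.6  0.2] t 5.75 F [-6.5  0.   5.1] w 0.0143
[1, -5, -1, 0, 0, 1, -5, -1, 1, 0, 1, -5, -1, 0, 0, 1, -5, -1, 0, 0, 1, -5, -1, 0, 0]
[1, -5, -2, 1, 0, 1, -5, -1, 0, 0, 1, -5, -2, 0, 0]
```

Request:
arm_command(steps=[1,-5,-1,0,0,1,-5,-1,0,0,1,-5,-1,0,0,1,-5,-1,0,0,1,-5,-1,0,0])

```text
t: 6.25
position: [0.618, 0.0733, 0.2413]
eef_rot: [0.621, 0.574, 0.381, -0.375]
contact_force: [5.7, -3.6, -5.7]
gripper_width: 0.0146
```

```bash
python3 -c "
from h import *
est(); arc(.43,.54,4)"
```

```text
est a 0.4312 res [ 0.6 -0.5  0.5] t 6.25 F [ 5.7 -3.6 -5.7] w 0.0146
[1, -5, -1, 0, 0, 1, -4, -2, 0, 0, 1, -4, -1, 1, 0, 1, -5, -2, 0, 0]
```

Request:
arm_command(steps=[1,-5,-1,0,0,1,-4,-2,0,0,1,-4,-1,0,0,1,-3,-1,0,0,1,0,0,0,0])

```text
t: 6.75
position: [0.6065, 0.0726, 0.2541]
eef_rot: [0.621, 0.574, 0.38, -0.375]
contact_force: [3.3, -5.7, -4.7]
gripper_width: 0.0139
```

```bash
python3 -c "
from h import *
est()
p,d=r.camera('scene'); cv2.imwrite('pics/s2z.png',cv2.resize(p[100:360,190:440,::-1],None,fx=2.3,fy=2.3,interpolation=cv2.INTER_CUBIC))
"
```

```text
est a 0.5307 res [ 1.  -0.4  1. ] t 6.75 F [ 3.3 -5.7 -4.7] w 0.0139
```

View pics/s2z.png

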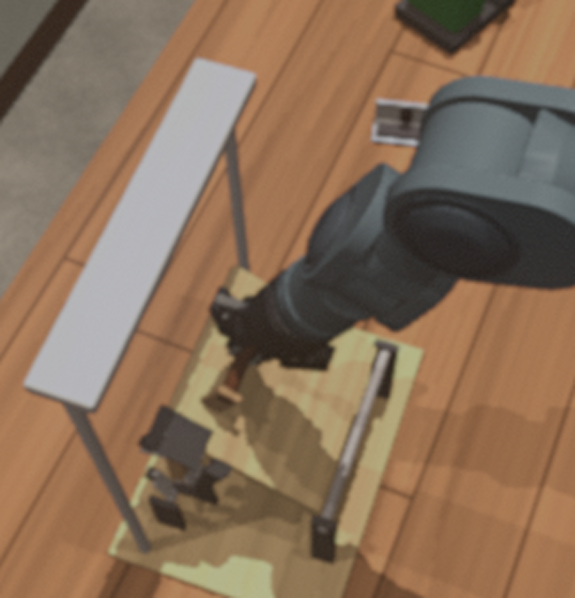

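The quadrant plate has risen to (175,435) and the board is near its stop. I'll push slightly further and watch for the force to rise at the stop.

Request:
arm_command(steps=[1,-2,-1,0,0,1,-2,0,0,0,1,0,0,0,0])

```text
t: 7.1
position: [0.6047, 0.0725, 0.2559]
eef_rot: [0.621, 0.574, 0.38, -0.375]
contact_force: [12.3, -5.3, -13.7]
gripper_width: 0.0145
```

```bash
python3 -c "
from h import *
est()"
```

```text
est a 0.5455 res [ 1.  -0.4  1.1] t 7.1 F [ 12.3  -5.3 -13.7] w 0.0145
```

```bash
python3 -c "
from h import *
arc(.545,.0,18)"
```

```text
[1, 5, 2, 0, 0, 1, 5, 2, -1, 0, 1, 5, 1, 0, 0, 1, 5, 2, 0, 0, 1, 5, 1, 0, 0]
[1, 5, 1, -1, 0, 1, 5, 1, 0, 0, 1, 5, 1, 0, 0, 1, 5, 1, -1, 0, 1, 5, 0, 0, 0]
[1, 6, 1, 0, 0, 1, 5, 0, 0, 0, 1, 5, 0, -1, 0, 1, 5, 0, 0, 0, 1, 5, 0, 0, 0]
[1, 5, -1, -1, 0, 1, 6, 0, 0, 0, 1, 5, -1, 0, 0]
```

Request:
arm_command(steps=[1,5,2,0,0,1,5,2,0,0,1,5,1,0,0,1,5,2,0,0,1,5,1,0,0])

```text
t: 7.6
position: [0.6214, 0.0736, 0.2376]
eef_rot: [0.62, 0.574, 0.381, -0.375]
contact_force: [-3.5, -3.7, 1.7]
gripper_width: 0.0144
```

```bash
python3 -c "
from h import *
est()"
```

```text
est a 0.4021 res [ 0.8 -0.4  0.6] t 7.6 F [-3.5 -3.7  1.7] w 0.0144
```

Request:
arm_command(steps=[1,5,1,-1,0,1,5,1,0,0,1,5,1,0,0])

```text
t: 7.9
position: [0.6305, 0.0742, 0.2251]
eef_rot: [0.62, 0.574, 0.381, -0.375]
contact_force: [-3.4, -5.4, -1.3]
gripper_width: 0.0142
```

```bash
python3 -c "
from h import *
est()"
```

```text
est a 0.3125 res [ 0.7 -0.4  0.5] t 7.9 F [-3.4 -5.4 -1.3] w 0.0142
```

Request:
arm_command(steps=[1,5,1,0,0,1,5,0,0,0,1,6,1,0,0,1,5,0,0,0,1,5,0,0,0])

```text
t: 8.4
position: [0.6429, 0.0749, 0.2017]
eef_rot: [0.62, 0.574, 0.383, -0.374]
contact_force: [-5.4, -3.0, -0.1]
gripper_width: 0.0144
```

```bash
python3 -c "
from h import *
est()"
```

```text
est a 0.1589 res [-0.1 -0.5 -0.1] t 8.4 F [-5.4 -3.  -0.1] w 0.0144
```

Request:
arm_command(steps=[1,5,0,0,0,1,5,0,0,0,1,5,0,0,0])

```text
t: 8.7
position: [0.6483, 0.0752, 0.1873]
eef_rot: [0.619, 0.574, 0.384, -0.374]
contact_force: [-6.4, -0.6, -1.0]
gripper_width: 0.0145
```

```bash
python3 -c "
from h import *
est();arc(.06,-.01,2)"
```

```text
est a 0.0693 res [-0.6 -0.6 -0.3] t 8.7 F [-6.4 -0.6 -1. ] w 0.0145
[1, 6, -1, 0, 0, 1, 6, -1, -1, 0]
```

Request:
arm_command(steps=[1,6,-1,0,0,1,5,-1,0,0,1,2,0,0,0,1,0,0,0,0])

```text
t: 9.1
position: [0.6508, 0.0753, 0.1809]
eef_rot: [0.62, 0.574, 0.383, -0.373]
contact_force: [-41.8, -0.6, 40.1]
gripper_width: 0.0142
```

```bash
python3 -c "
from h import *
est()"; python3 st.py
```

```text
est a 0.0292 res [-0.4 -0.7 -0.2] t 9.1 F [-41.8  -0.6  40.1] w 0.0142
9.1 x [ 0.429 -0.023 -0.903] y [0.902 0.062 0.427] lean 0.443 [0.6508 0.0753 0.1809] [ 0.036  0.23  -0.403  0.496 -0.039  1.541] 0.0142 [-41.8  -0.6  40.1]
```

Request:
arm_command(steps=[1,-2,0,0,0,1,-1,-1,0,0])

```text
t: 9.3
position: [0.6505, 0.0753, 0.1813]
eef_rot: [0.62, 0.575, 0.382, -0.373]
contact_force: [-13.2, -1.1, 10.1]
gripper_width: 0.0143
```

```bash
python3 -c "
from h import *
est()
for n in('scene','top'):
    p,d=r.camera(n);C=cloud(n,d)
    y0,y1,x0,x1=(180,380,210,400) if n=='scene' else (135,285,220,390)
    cv2.imwrite('pics/'+n+'3z.png',cv2.resize(p[y0:y1,x0:x1,::-1],None,fx=3.5 if n=='top' else 3,fy=3.5 if n=='top' else 3,interpolation=cv2.INTER_CUBIC))
    rel=C-np.array([.4846,.0656,0]);sx=rel@Xs;sy=rel@np.array([-.0645,.9979,0]);zz=C[...,2]
    for lo,hi in((.02,.08),(.02,.18)):
      B=(zz>.11)&(zz<.2)&(sx>lo)&(sx<hi)&(sy>.055)&(sy<.092)
      A=np.c_[sx[B],np.ones(B.sum())];w=np.ones(B.sum(),bool)
      for k in range(5):
        f=np.linalg.lstsq(A[w],zz[B][w],rcond=None)[0]; w=abs(A@f-zz[B])<.004
      print(n,B.sum(),w.sum(),'angle',np.arctan(f[0]).round(4),f[1].round(4))
"; python3 st.py
```

```text
est a 0.0315 res [-0.6 -0.7 -0.2] t 9.3 F [-13.2  -1.1  10.1] w 0.0143
scene 359 348 angle 0.0024 0.1424
scene 1017 875 angle 0.0118 0.1419
top 0 0 angle 0.0 0.0
top 231 148 angle 0.0553 0.1341
9.4 x [ 0.43  -0.023 -0.903] y [0.902 0.062 0.428] lean 0.445 [0.6506 0.0753 0.1812] [ 0.036  0.228 -0.405  0.494 -0.038  1.541] 0.0138 [-20.4  -0.7  17.7]
```

View pics/scene3z.png

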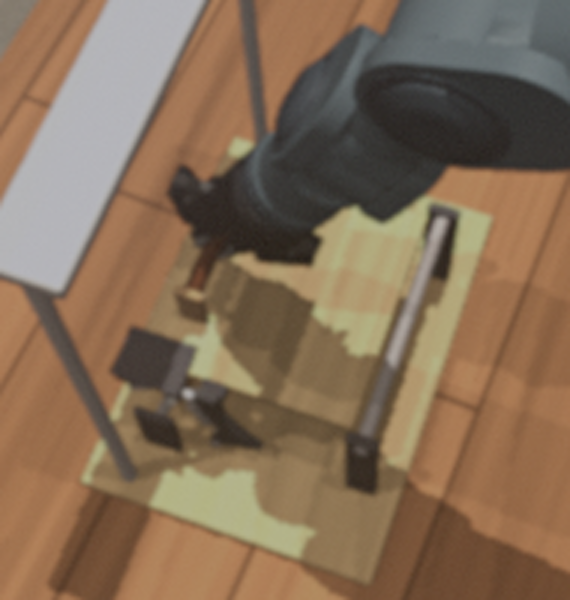

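View pics/top3z.png

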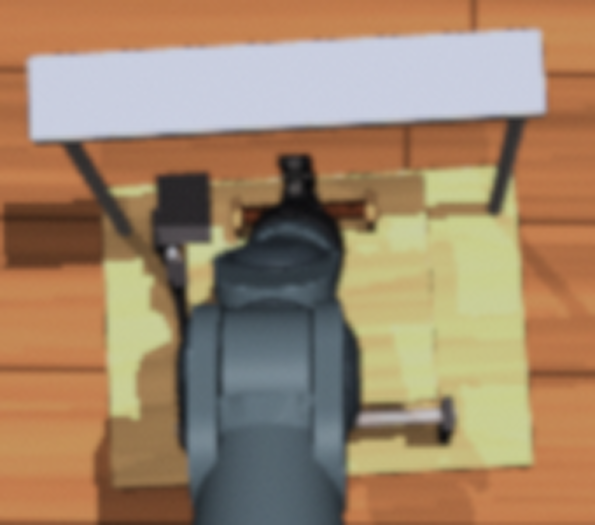

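Contact here at moderate force, and depth puts the board near flat. To pin the angle down I'll check the face height bin by bin.

```bash
cat > face.py <<'E'
from h import *
n='scene'
p,d=r.camera(n);C=cloud(n,d);hsv=cv2.cvtColor(p,cv2.COLOR_RGB2HSV)
rel=C-np.array([.4846,.0656,0]);sx=rel@Xs;sy=rel@np.array([-.0645,.9979,0]);zz=C[...,2]
for a,b in((-.09,-.06),(.058,.075),(.075,.092)):
    o=[]
    for lo in np.arange(.02,.2,.02):
        B=(zz>.11)&(zz<.28)&(sx>lo)&(sx<lo+.02)&(sy>a)&(sy<b)
        o.append((int(B.sum()),round(float(np.median(zz[B]))*1000,1) if B.sum()>4 else 0))
    print(a,o)
E
python3 face.py
```

```text
-0.09 [(80, 143.1), (55, 142.3), (62, 142.4), (27, 142.4), (0, 0), (0, 0), (0, 0), (0, 0), (10, 143.3)]
0.058 [(57, 142.8), (55, 142.3), (54, 142.9), (53, 143.4), (53, 142.7), (56, 142.7), (65, 143.9), (95, 145.7), (51, 142.8)]
0.075 [(58, 143.1), (57, 143.0), (52, 142.8), (58, 143.3), (55, 142.3), (51, 142.9), (54, 143.6), (49, 146.7), (52, 146.2)]
```

The face heights are level at about 142.8 mm from sx 0.02 to 0.19, so the board is flat to within 0.005 rad. The start angle of 0.283 puts the lowest notch at about 0.283 - 2*0.087 = 0.109, which drops in near 0.13, and the next drops in near 0.216. I'll raise to about 0.17.

```bash
python3 -c "
from h import *
arc(0,.165,7)"
```

```text
[1, -4, 1, 0, 0, 1, -4, 0, 0, 0, 1, -4, 0, 1, 0, 1, -4, 1, 0, 0, 1, -4, 0, 0, 0]
[1, -4, 0, 0, 0, 1, -4, 0, 0, 0]
```

Request:
arm_command(steps=[1,-4,1,0,0,1,-4,0,0,0,1,-4,0,0,0,1,-4,1,0,0,1,-4,0,0,0])

```text
t: 9.95
position: [0.6448, 0.0749, 0.1974]
eef_rot: [0.62, 0.574, 0.382, -0.374]
contact_force: [0.2, 1.3, -8.4]
gripper_width: 0.0141
```

Request:
arm_command(steps=[1,-4,0,0,0,1,0,0,0,0])

```text
t: 10.15
position: [0.643, 0.0748, 0.2019]
eef_rot: [0.62, 0.574, 0.382, -0.374]
contact_force: [-2.1, 0.6, -7.3]
gripper_width: 0.014
```

```bash
python3 -c "
from h import *
est()"; python3 st.py; python3 face.py
```

```text
est a 0.1592 res [ 0.1 -0.6  0. ] t 10.15 F [-2.1  0.6 -7.3] w 0.014
10.15 x [ 0.429 -0.025 -0.903] y [0.902 0.061 0.427] lean 0.444 [0.643  0.0748 0.2019] [ 0.037  0.197 -0.386  0.545 -0.041  1.543] 0.014 [-2.1  0.6 -7.3]
-0.09 [(82, 146.0), (83, 148.5), (81, 151.3), (20, 152.9), (0, 0), (0, 0), (0, 0), (0, 0), (30, 167.1)]
0.058 [(59, 146.3), (57, 148.3), (53, 150.5), (56, 153.3), (56, 156.4), (59, 159.2), (86, 162.6), (83, 164.8), (56, 165.9)]
0.075 [(56, 145.8), (55, 148.4), (57, 151.4), (57, 154.1), (56, 155.7), (57, 158.3), (55, 162.8), (52, 168.1), (54, 170.1)]
```

Request:
arm_command(steps=[1,-3,0,0,0,1,-3,0,0,0,1,0,0,0,0])

```text
t: 10.5
position: [0.6406, 0.0746, 0.2073]
eef_rot: [0.62, 0.574, 0.382, -0.374]
contact_force: [-3.4, 0.7, -7.1]
gripper_width: 0.014
```

```bash
python3 -c "
from h import *
est()"; python3 face.py
```

```text
est a 0.194 res [ 0.3 -0.6  0.1] t 10.5 F [-3.4  0.7 -7.1] w 0.014
-0.09 [(83, 147.1), (86, 150.3), (80, 153.1), (16, 154.6), (0, 0), (0, 0), (0, 0), (0, 0), (38, 173.0)]
0.058 [(59, 146.8), (57, 150.3), (57, 153.6), (58, 156.8), (56, 160.4), (55, 162.7), (93, 167.8), (87, 171.2), (57, 172.5)]
0.075 [(54, 147.3), (58, 150.2), (57, 153.4), (60, 155.9), (60, 159.5), (53, 162.8), (59, 167.1), (54, 172.6), (54, 176.4)]
```

Slope now about 0.16. Lowering gently to see whether the pawl takes the load.

Request:
arm_command(steps=[1,2,0,0,0,1,2,0,0,0,1,2,0,0,0,1,2,0,0,0,1,0,0,0,0])

```text
t: 11.05
position: [0.6438, 0.0748, 0.1998]
eef_rot: [0.62, 0.574, 0.382, -0.374]
contact_force: [-8.1, 0.8, -1.7]
gripper_width: 0.0141
```

```bash
python3 -c "
from h import *
est()"; python3 face.py
```

```text
est a 0.1465 res [-0.1 -0.6 -0. ] t 11.05 F [-8.1  0.8 -1.7] w 0.0141
-0.09 [(84, 145.8), (77, 147.7), (84, 150.2), (23, 151.8), (0, 0), (0, 0), (0, 0), (0, 0), (26, 163.9)]
0.058 [(55, 145.7), (56, 148.5), (53, 150.3), (57, 152.9), (55, 154.0), (54, 155.8), (80, 160.7), (93, 164.1), (57, 164.4)]
0.075 [(57, 145.6), (58, 148.1), (59, 150.4), (55, 152.3), (56, 155.1), (55, 156.5), (56, 159.9), (52, 164.6), (50, 166.7)]
```

Request:
arm_command(steps=[1,1,0,0,0,1,1,0,0,0,1,0,0,0,0])

```text
t: 11.4
position: [0.6441, 0.0748, 0.1991]
eef_rot: [0.62, 0.574, 0.382, -0.374]
contact_force: [-15.5, 1.7, 6.5]
gripper_width: 0.0143
```

```bash
python3 -c "
from h import *
est()"; python3 face.py
```

```text
est a 0.1423 res [-0.1 -0.7 -0. ] t 11.4 F [-15.5   1.7   6.5] w 0.0143
-0.09 [(84, 145.6), (76, 148.1), (80, 149.7), (21, 151.4), (0, 0), (0, 0), (0, 0), (0, 0), (24, 163.9)]
0.058 [(53, 145.8), (53, 148.3), (55, 149.9), (56, 152.3), (54, 154.6), (55, 156.5), (79, 159.7), (90, 162.7), (55, 162.7)]
0.075 [(56, 145.7), (58, 147.6), (58, 150.3), (56, 152.3), (58, 153.7), (57, 156.2), (58, 159.1), (50, 163.7), (53, 166.1)]
```

The pawl holds it: I commanded 2 mm down, it gave only 0.7 mm, the force turned upward, and the angle is about 0.109. Opening and withdrawing along the tool axis.

Request:
arm_command(steps=[1,-1,-1,0,0,0.5,0,0,0,0,0.5,0,0,0,0,0.5,0,0,0,0])

```text
t: 11.85
position: [0.6465, 0.0742, 0.2012]
eef_rot: [0.621, 0.576, 0.379, -0.372]
contact_force: [0.4, 0.4, 0.0]
gripper_width: 0.0426
```

```bash
python3 st.py; python3 face.py
```

```text
11.85 x [ 0.435 -0.026 -0.9  ] y [0.899 0.06  0.433] lean 0.45 [0.6465 0.0742 0.2012] [ 0.036  0.201 -0.387  0.534 -0.041  1.543] 0.0426 [0.4 0.4 0. ]
-0.09 [(85, 146.1), (78, 147.4), (79, 150.3), (32, 151.6), (0, 0), (0, 0), (0, 0), (0, 0), (19, 164.8)]
0.058 [(55, 146.3), (58, 148.5), (55, 150.1), (60, 152.3), (56, 154.6), (58, 156.9), (82, 160.6), (93, 162.6), (56, 163.2)]
0.075 [(55, 146.3), (57, 147.8), (57, 150.5), (53, 152.9), (58, 155.0), (57, 157.0), (55, 159.5), (54, 164.3), (51, 166.3)]
```

Request:
arm_command(steps=[0.5,-10,0,0,0,0.5,-20,0,0,0,0.5,-30,0,0,0,0.5,-40,0,0,0,0.5,-40,0,0,0])

```text
t: 12.4
position: [0.583, 0.0779, 0.3268]
eef_rot: [0.62, 0.575, 0.381, -0.374]
contact_force: [0.7, -1.4, -0.5]
gripper_width: 0.0426
```

Request:
arm_command(steps=[0.5,-40,-20,0,0,0.5,-40,-20,0,0,0.5,-40,-20,0,0,0.5,0,0,0,0])

```text
t: 12.8
position: [0.4768, 0.0776, 0.4146]
eef_rot: [0.622, 0.576, 0.378, -0.37]
contact_force: [1.0, 0.1, -0.7]
gripper_width: 0.0429
```

```bash
python3 st.py; python3 face.py; python3 -c "
from h import *
for n in('scene','top'):
    p,d=r.camera(n);cv2.imwrite('pics/'+n+'5.png',p[:,:,::-1])
"
```

```text
12.8 x [ 0.439 -0.025 -0.898] y [0.897 0.061 0.437] lean 0.455 [0.4768 0.0776 0.4146] [ 0.062 -0.195 -0.229  1.084 -0.052  1.566] 0.0429 [ 1.   0.1 -0.7]
-0.09 [(86, 146.2), (82, 147.6), (84, 150.2), (79, 152.3), (79, 154.8), (83, 156.9), (73, 158.8), (21, 161.2), (66, 163.8)]
0.058 [(52, 146.4), (59, 148.4), (56, 150.8), (54, 152.7), (52, 154.6), (51, 157.0), (87, 160.4), (86, 163.0), (55, 163.1)]
0.075 [(59, 145.8), (55, 147.8), (58, 149.8), (56, 152.4), (55, 154.0), (58, 156.4), (56, 159.2), (52, 165.1), (49, 167.1)]
```

View pics/scene5.png

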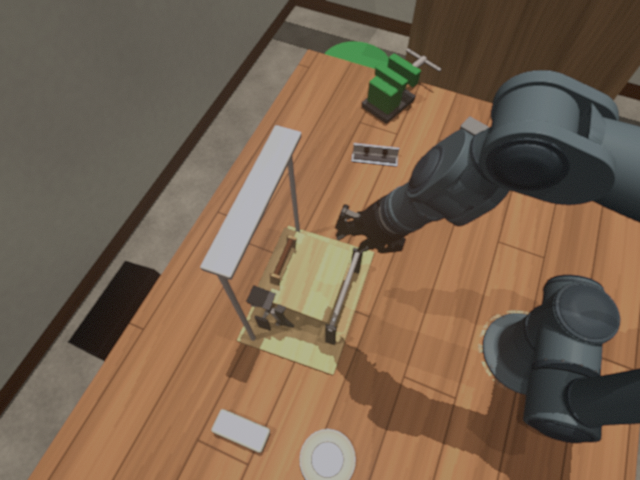

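View pics/top5.png

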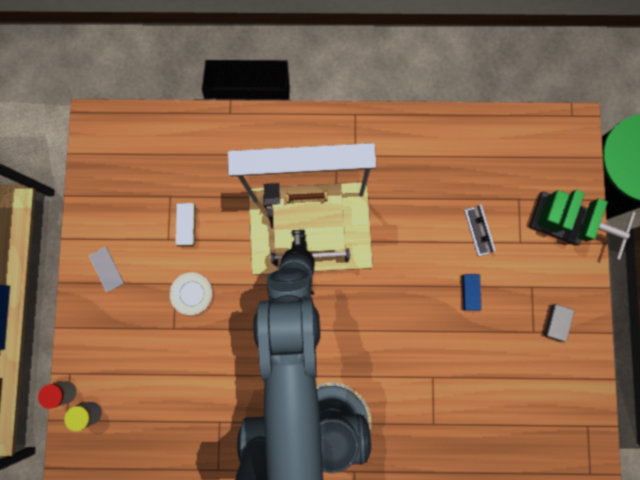

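The arm is clear at (370,230) in the scene view. The board rests on its pawl at about 0.11 rad, unchanged over the last second. Bystanders sit at the same pixels as at the start: brush (185,224), saucer (191,294), wax (472,292) and file holder (480,230) in the top view. Handing in.

```bash
python3 -c "
from bench import r
print(r.hand_in())"
```

```text
the job is handed in; nothing more can be done
None
```

I reset the board's ratchet, propped it in its lowest notch and handed the job in at about 13 s of the 45 s. The hand-in gives no verdict, so the result below rests on my own checks.

- **Getting the lean:** moves can only roll the tool about its own axis. I got the backward lean (about 0.45 rad) by driving the arm up past joint 4's limit, then reached in under the lamp and gripped the bar.
- **Lift to the stop:** the board was raised to the upper stop, shown by the force climbing. It then came down past the notches without catching.
- **Flat:** depth readings of the board's face were level to within 0.005 rad. The gripper-based estimate read about 0.03 rad high there, probably because the bar slid in the pads. I took the camera reading as the true one. Pushing down onto the rests briefly took the wrist force to about 58 N, below the 120 N limit.
- **Lowest notch:** I raised it to about 0.16 rad and let it down. The pawl took the load at about 0.11 rad, which matches the start angle (0.283 rad) less two notches.
- **Last checks:** after letting go and withdrawing, the board stayed at about 0.11 rad with contact force near zero. The four bystanders showed no visible shift between the first and last pictures.

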